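Balance the loaded bar on the fulcrum

ROBOT

A 6-joint arm with a two-finger parallel gripper is mounted at the origin on the work surface. World frame = base frame: x ahead of the robot, y to its left, z up, the work surface at z = 0. Lengths are in mm, angles in rad, forces in N, time in s.
With the tool pointing down it reaches from about 275 to 1000 mm from the base axis. Payload 8.4 kg.
Tool frame: the origin (TCP) lies at the centre of the arm's flange, where the gripper is bolted on; the fingertips stand 173 mm ahead of it and the grasp point (between the pads) lies 155 mm ahead of it; z points along the fingers, y is the direction in which the jaws open and shut (so a half turn about z gives the same grasp; the last joint's range is limited). The gripper opens to 85 mm and grips with 20 to 120 N. Pads are 22 mm wide; open, the fingers measure 114 mm over their backs; the gripper's body (76 mm by 85 mm) begins 54 mm behind the grasp point. The pads swing forward as they close: fully open they stand 13 mm farther back than shut.
Start: joints at [-0.002, 0.353, 1.633, -0, 1.155, -0.002], TCP at [625.004, -0, 404.681] pointing down, gripper open.
Joint ranges: [-2.63, 2.63], [-0.92, 2.1], [0.06, 2.66], [-1.3, 4.44], [0, 2.69], [-3.02, 3.02]. Speed limits (rad/s): [2.22, 2.22, 2.79, 3.14, 3.14, 3.14].

INTERFACE

Orientations are given as [roll, pitch, yaw] about the fixed x, y, z axes, in that order (R = Rz(yaw) Ry(pitch) Rx(roll)).
In Python, from rig import sense, grab_frame, camera_model, sign_off gives the robot as it stands. The module is installed in compiled form; this text tells all that it offers.
- The arm moves only by the tool step_arm, never from a script. Its argument "commands" is a list of rows, each a list of 3 entries, a list of its own where there are three numbers: the shift along the tool's x, y, z in mm, then the turn about the tool's z in rad, then the opening, from 0 (shut) to 1 (fully open). A call has 1 to 20 rows; each row shifts and turns the pose as measured when the row begins, along the tool's axes as they then stand; what a row does not reach is not made up. A row lasts 1/8 s, in which the tool goes at most 62.5 mm and 10.7 degrees, less where a joint would pass 70% of its speed; a pose out of reach is approached as far as the arm can. A call with a gripper value outside its range is refused whole. The fingers move at their own pace and stop on an object; "force" is the grip in N (left out, the last holds). Time passes only in rows, so rows that do not move let the fingers close. It gives the time, the measured TCP pose, the force and the opening at its end, in the units of the state.
- sense(): the state, without advancing time (a new reading comes with each control period).
- grab_frame(name): name is "scene" or "side" or "wrist"; returns the picture (384x512x3 uint8, blue, green, red); there is no depth.
- camera_model(name): a dict with "fx", "fy", "cx", "cy" (pixels), "R" (3x3) and "t" (3): a world point X has camera coordinates R X + t. Camera axes: x right, y down, z forward; pixel columns grow to the right and rows downward; lengths in mm; the calibration is good to about 2 mm. A picture is of the moment at which its call begins: read the wrist's pose just before it. camera_model takes no time and is no camera call; for the wrist camera it gives the pose at the moment of the call.
- sign_off(): hands the job in, once; it reports no verdict.
The state is a dict: "clock": time; "qpos": joint angles; "qvel": joint speeds; "joint_efforts": joint torques, N m; "eef_pos": TCP position; "tcp_rot": TCP orientation; "contact_force": force on the tool from outside, world axes, zero at the start; "wrist_torque": the same for the moment, N m; "opening": opening from 0.0 (shut) to 1.0 (fully open).
Only numpy, scipy, OpenCV 4.12 (cv2) and the standard library are available. Lean on these libraries where they do the work, as an engineer would, in place of code of your own. Each camera call takes 0.05 s, during which the arm holds its last target. There are 200 camera calls.

TASK

A slug is fixed out of sight inside the loaded bar, so nobody knows where it balances: lift the bar at trial points along its length until you find the place where it comes up level with no tipping. Then set it across the flat top of the fulcrum at that place, so that it balances there level on its own, clear of the bench. Never let it tip up steeply, and leave the flasks, dishes, masses and other ware standing where they are.

Things in the scene. Friction and masses are not known exactly. Their poses are not given: they have to be found in the camera images.
- bar: the loaded bar: closed grey tube, 200 mm long, 25 mm wide, 40 mm tall, about 0.6 kg, lying on its 25 mm face; ticks every 10 mm. Origin at its geometric centre, half-way up (20 mm above the bench at the start); x along it to the red end, y across its width, z up. Its balance point is hidden: within 50 mm of the middle, towards either end; the slug inside does not shift
- bar_red_end (a point): centre of the bar's red end face, 100 mm from the bar's middle; axes as the bar's. Gripped lightly and lifted away from its balance point, the bar tips in the fingers, heavy side down
- bar_blue_end (a point): centre of the bar's blue end face, 100 mm from the bar's middle; axes as the bar's
- fulcrum: the fulcrum: fixed blue A-frame wedge on a base plate 84 x 96 x 5 mm, topped by a flat brass strip 12 mm wide and 80 mm long, 40 mm above the bench. Origin at the centre of the underside; the brass strip runs along its y, and the bar is laid across it, along its x; z up
- fulcrum_top (a point): middle of the brass strip's flat top, 40 mm above the bench; axes as the fulcrum's. A bar laid over it off balance tips until its heavy end meets the bench. Fingertips that reach below the bar's underside would strike the strip
- flask_clear: empty round glass flask, 86 mm across, 143 mm tall; origin at the centre of its underside; leave alone
- flask_brown: round glass flask with a brown sediment, 86 mm across, 143 mm tall; origin at the centre of its underside; leave alone
- masses: brass slotted masses on a hanger, 42 mm across, 92 mm tall; origin at the centre of its underside; leave alone
- dishes: two stacked culture dishes, 92 mm across, 28 mm tall; origin at the centre of the underside; leave alone
- beaker: glass beaker, 73 mm across, 95 mm tall; origin at the centre of its underside; leave alone
- reagent: amber reagent bottle, 58 mm across, 125 mm tall; origin at the centre of its underside; leave alone
- jar: clear specimen jar with a white lid, 60 mm across, 75 mm tall; origin at the centre of its underside; leave alone
There are look-alikes about, which are no part of the job. Of the things that look like the fulcrum, the smaller one is meant.

How it is judged (in metres and radians):
On the way:
1. the bar is lifted clear of the bench and of the fulcrum, and stays level (within 0.1 rad) for half a second (height (world z) of each of bar_red_end, bar_blue_end above 0.028 m and contact force between bar and fulcrum below 0.1 N and angle between bar's own x axis and vertical between 1.471 and 1.671 rad), for 0.5 s.
At the end, for the whole second after the job is handed in: the bar rests on the fulcrum's top alone, crosswise (its length within 17 degrees of square to the brass strip), level within 3.4 degrees, at rest and released (contact force between bar and fulcrum above 4 N and height (world z) of bar above 0.049 m and angle between bar's own x axis and vertical between 1.511 and 1.631 rad and angle between the x axis of bar and the x axis of fulcrum, either way round below 0.3 rad and linear speed of bar below 0.02 m/s and angular speed of bar below 0.1 rad/s); the robot touches nothing.
It fails at once if the bar tips steeply (by more than 45 degrees) (angle between bar's own x axis and vertical below 0.785 rad or angle between bar's own x axis and vertical above 2.356 rad).
It fails at once if another thing on the bench is shifted by more than 20 mm or knocked over (distance of any of flask_clear, flask_brown, masses, dishes, beaker, reagent, jar from where it was at the start of the episode above 0.02 m or angle between any of flask_clear, flask_brown, masses, dishes, beaker, reagent, jar's own z axis and vertical above 0.5 rad).
It also fails if it takes over 58 s, if anything falls off the work surface, if the arm or the gripper's body presses on something with over 40 N, if the wrist force passes 120 N, or if a joint passes its speed limit or range.

## Working session

There is one attempt and no reset: what is moved stays moved. The work goes in short steps, Python scripts to look and compute and a tool call to move; the robot and the scene stay as the last step left them, time stands still between calls to the robot, and variables do not carry over. Pictures are saved under pics/ and viewed, about 8 in all and at most 12, crops included, and the job is handed in when it is done.

Besides the shell and the picture viewer there is one more tool, called after "Request:" by a JSON object that holds its "method" and its "body". step_arm: Moves the arm, as the interface text tells. Its arguments: {"type":"object","properties":{"commands":{"type":"array","items":{"type":"array"}},"force":{"type":"number"}},"required":["commands"]}

```bash
mkdir -p pics
python3 - <<'E'
from rig import *
import cv2,numpy as np
s=sense();print(s)
for n in("scene","side","wrist"):
    f=grab_frame(n);cv2.imwrite(f"pics/{n}0.png",f)
    m=camera_model(n);print(n,m)
a=cv2.imread("pics/scene0.png");b=cv2.imread("pics/side0.png")
E
```

```text
{'clock': 0.0, 'qpos': array([-2.39148001e-03,  3.53620898e-01,  1.63416542e+00,  1.50455588e-05,
        1.15521918e+00, -2.39791006e-03]), 'qvel': array([-0.00102798,  0.00093744, -0.00029655,  0.00043279,  0.00015494,
        0.0009478 ]), 'joint_efforts': array([-2.03471049e-03, -6.05236173e+01, -3.42063046e+01, -2.62302356e-04,
        9.48130677e-03,  3.61521288e-06]), 'eef_pos': array([6.24745299e+02, 8.26595746e-03, 4.03965152e+02]), 'tcp_rot': array([-3.14017984e+00, -1.71441830e-05,  1.57079666e+00]), 'contact_force': array([-0.10707318, -0.37302214,  0.07371293]), 'wrist_torque': array([-0.00704891,  0.01912593, -0.00136951]), 'opening': 0.9994389318496661}
scene {'fx': 448.51895998832873, 'fy': 448.51895998832873, 'cx': 253.0773972410745, 'cy': 191.74841041255493, 'R': array([[-0.66212574,  0.749048  ,  0.02272886],
       [ 0.49080794,  0.45637325, -0.74217991],
       [-0.56630123, -0.48026092, -0.66981518]]), 't': array([ 330.63861167, -215.25794995, 1566.99195122])}
side {'fx': 381.7459292401218, 'fy': 381.7459292401218, 'cx': 260.9544125959483, 'cy': 187.19335967064637, 'R': array([[-0.98494917, -0.17198198,  0.01724341],
       [-0.13356355,  0.69399025, -0.70748732],
       [ 0.10970831, -0.69914214, -0.70651564]]), 't': array([ 523.23414039,  115.70454041, 1361.06164258])}
wrist {'fx': 286.24098085108227, 'fy': 286.24098085108227, 'cx': 252.31150598639465, 'cy': 191.67342401600956, 'R': array([[ 9.99999507e-01,  3.72608433e-04, -9.20209084e-04],
       [ 6.07036812e-04, -9.62925324e-01,  2.69767405e-01],
       [-7.85575020e-04, -2.69767831e-01, -9.62925075e-01]]), 't': array([-624.63802799,  -36.28515539,  378.15387367])}
```

View pics/scene0.png

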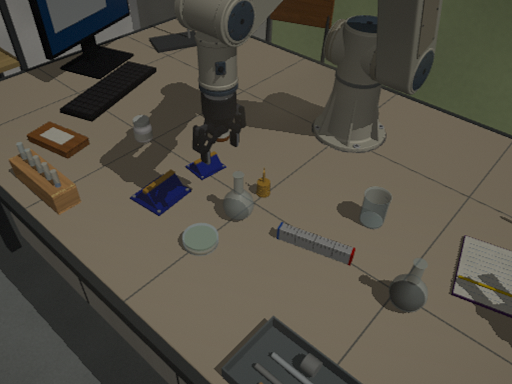

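View pics/side0.png

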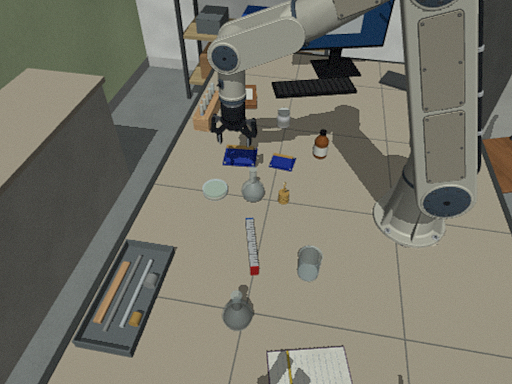

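View pics/wrist0.png

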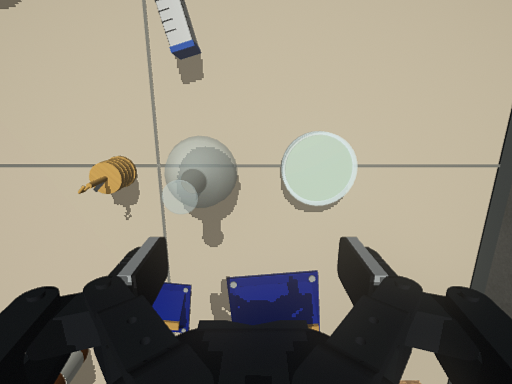

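```bash
cat > h.py <<'E'
from rig import *
import cv2,numpy as np
def px(m,u,v,z):
    d=m["R"].T@np.array([(u-m["cx"])/m["fx"],(v-m["cy"])/m["fy"],1]); c=-m["R"].T@m["t"]
    return (c+d*(z-c[2])/d[2]).round(1)
def proj(m,X):
    p=m["R"]@np.array(X)+m["t"]; return (m["fx"]*p[0]/p[2]+m["cx"],m["fy"]*p[1]/p[2]+m["cy"])
def crop(f,x,y,w,h,k): return cv2.resize(f[y:y+h,x:x+w],None,fx=k,fy=k,interpolation=cv2.INTER_CUBIC)
E
python3 - <<'E'
from h import *
sc,si=camera_model("scene"),camera_model("side")
for n,a,b,z in [("blue",(279,228),(249,219),40),("red",(352,250),(255,269),40),("fulA",(163,190),(240,157),5),("fulB",(206,165),(283,163),5),("dish",(200,240),(215,189),15),("flaskL",(238,205),(253,190),45),("flaskR",(407,292),(238,314),45),("mass",(264,188),(284,197),30),("beaker",(374,210),(309,265),45),("jar",(142,130),(284,118),40),("reag",(215,130),(321,148),50)]:
    print(n,px(sc,*a,z),px(si,*b,z))
a=cv2.imread("pics/scene0.png");b=cv2.imread("pics/side0.png")
A=crop(a,120,140,130,80,4);B=crop(b,210,140,100,45,5.2)
cv2.imwrite("pics/c1.png",np.vstack([A,B]))
E
```

```text
blue [558.8 140.5  40. ] [549.5 135.7  40. ]
red [494.2 320.1  40. ] [493.2 326.7  40. ]
fulA [ 643.3 -223.2    5. ] [ 657.  -215.3    5. ]
fulB [ 477.  -215.7    5. ] [ 477.  -212.1    5. ]
dish [710.3   3.9  15. ] [707.5  -5.5  15. ]
flaskL [571.7   8.3  45. ] [561.1   1.9  45. ]
flaskR [520.4 480.6  45. ] [512.3 480.2  45. ]
mass [458.    4.3  30. ] [446.5   1.2  30. ]
beaker [337.3 289.7  45. ] [333.1 285.7  45. ]
jar [ 521.5 -467.4   40. ] [ 509.8 -477.8   40. ]
reag [ 367.8 -283.4   50. ] [ 332.4 -282.5   50. ]
```

View pics/c1.png

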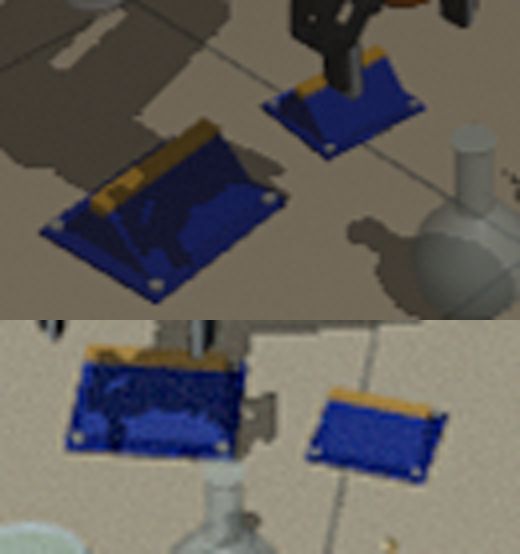

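Two things look like the fulcrum: the larger at scene px (163,190) / side (240,157), and the smaller at scene (206,165) / side (283,163). The crop confirms that the one at (206,165) is the smaller, at about (477,-213) mm. The only bar is at scene (279,228)–(352,250), which is about 194 mm long against 200 mm given. Next I move over the bar for a close look.

Request:
{"method": "step_arm", "body": {"commands": [[[46,-20,10],0,1],[[46,-20,10],0,1],[[46,-20,10],0,1],[[46,-20,10],0,1],[[46,-20,10],0,1],[[0,0,0],-0.155,1],[[0,0,0],-0.155,1],[[0,0,0],0,1]], "force": 20}}

```text
clock: 1.15
eef_pos: [521.2, 236.9, 350.7]
tcp_rot: [-3.139, 0.0, 1.887]
contact_force: [0.1, 0.1, -0.8]
opening: 1.0
```

Run:
```python
from h import *
m=camera_model("wrist");f=grab_frame("wrist");cv2.imwrite("pics/w1.png",f)
s=sense();print(s['clock'],s['eef_pos'],s['tcp_rot'])
import pickle;pickle.dump(m,open("m1.pkl","wb"))
```

```text
1.2 [521.28437777 236.78316892 350.74405398] [-3.13870908e+00  2.42383870e-04  1.88441454e+00]
```

View pics/w1.png

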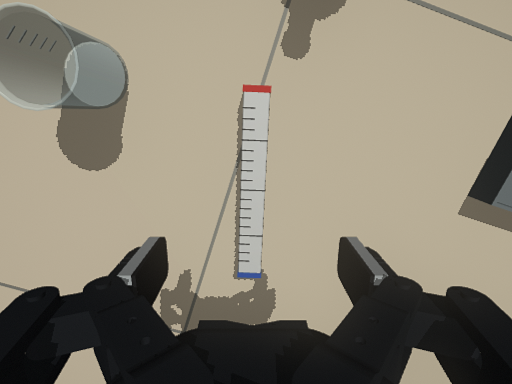

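The wrist view shows the bar upright in the frame: red end edge at about row 86 (cols 243–271) and blue end at about row 275 (cols 238–261).

Run:
```python
from h import *
import pickle
m=pickle.load(open("m1.pkl","rb"))
f=cv2.imread("pics/w1.png").astype(int)
hsv=cv2.cvtColor(f.astype(np.uint8),cv2.COLOR_BGR2HSV)
for n,(lo,hi) in dict(red=((0,150,80),(10,255,255)),blue=((105,120,60),(130,255,255))).items():
    k=cv2.inRange(hsv,np.array(lo),np.array(hi));ys,xs=np.nonzero(k[:300,200:300]);print(n,xs.min()+200,xs.max()+200,ys.min(),ys.max(),len(xs))
P=lambda u,v:px(m,u,v,40)
r=(P(243,85.5)+P(271,86.5))/2;b=(P(238,277),P(261,277.5));print(P(243,85.5),P(271,86.5),*b)
b=(b[0]+b[1])/2
print(r,b,np.linalg.norm(r-b),(r+b)/2,np.arctan2(*(r-b)[1::-1]))
```

```text
red 243 270 85 92 175
blue 238 260 272 277 104
[484.  319.7  40. ] [508.8 326.9  40. ] [539.2 127.6  40. ] [563.6 135.   40. ]
[496.4 323.3  40. ] [551.4 131.3  40. ] 199.72230721679537 [523.9 227.3  40. ] 1.8497837436007856
```

Request:
{"method": "step_arm", "body": {"commands": [[[0,0,0],0.035,1],[[-10,0,50],0,1],[[0,0,50],0,1],[[0,0,50],0,1],[[0,0,10],0,1],[[0,0,0],0,1]]}}

```text
clock: 1.95
eef_pos: [526.5, 226.0, 189.5]
tcp_rot: [3.139, -0.0, 1.826]
contact_force: [0.6, 0.6, 0.8]
opening: 1.0
```

Request:
{"method": "step_arm", "body": {"commands": [[[2,-2,7],-0.02,1],[[0,0,0],0,1]]}}

```text
clock: 2.2
eef_pos: [525.3, 228.0, 185.2]
tcp_rot: [3.134, -0.001, 1.846]
contact_force: [-0.1, -0.4, 0.2]
opening: 1.002
```

Run:
```python
from h import *
for i in range(3):
    s=sense();print(s['eef_pos'],s['tcp_rot'],s['contact_force'],s['wrist_torque'])
```

```text
[525.25432266 227.97742005 185.15230064] [ 3.13417507e+00 -8.69220352e-04  1.84599431e+00] [-0.09271205 -0.43647223  0.15092938] [-0.01049982  0.04981293 -0.04935237]
[525.25432266 227.97742005 185.15230064] [ 3.13417507e+00 -8.69220352e-04  1.84599431e+00] [-0.09271205 -0.43647223  0.15092938] [-0.01049982  0.04981293 -0.04935237]
[525.25432266 227.97742005 185.15230064] [ 3.13417507e+00 -8.69220352e-04  1.84599431e+00] [-0.09271205 -0.43647223  0.15092938] [-0.01049982  0.04981293 -0.04935237]
```

Request:
{"method": "step_arm", "body": {"commands": [[[0,0,3],0,0],[[0,0,0],0,0],[[0,0,0],0,0],[[0,0,0],0,0],[[0,0,0],0,0],[[0,0,0],0,0]], "force": 60}}

```text
clock: 2.95
eef_pos: [525.2, 228.2, 184.1]
tcp_rot: [3.133, -0.001, 1.846]
contact_force: [-1.9, -0.4, 1.5]
opening: 0.285
```

```bash
python3 -c "
from h import *
s=sense();print(s['contact_force'],s['wrist_torque'])"
```

```text
[-1.86040555 -0.42772636  1.51255181] [-0.04008601  0.31228163  0.02354567]
```

Request:
{"method": "step_arm", "body": {"commands": [[[0,0,-8],0,0],[[0,0,-8],0,0],[[0,0,-8],0,0],[[0,0,0],0,0],[[0,0,0],0,0],[[0,0,0],0,0]]}}

```text
clock: 3.7
eef_pos: [524.6, 227.8, 208.7]
tcp_rot: [3.134, -0.001, 1.846]
contact_force: [-0.8, 0.2, -5.8]
opening: 0.283
```

Run:
```python
from h import *
m=camera_model("wrist");s=sense();print(s);f=grab_frame("wrist");g=grab_frame("side")
for i in range(4): s=sense();print(s['contact_force'],s['wrist_torque']);grab_frame("side")
cv2.imwrite("pics/l1.png",np.hstack([crop(f,150,60,220,240,1.7),crop(g,210,200,100,100,4.08)]))
```

```text
{'clock': 3.7, 'qpos': array([ 4.07108569e-01,  5.25208765e-01,  1.88692227e+00, -3.65964194e-04,
        7.22262706e-01,  1.32295608e-01]), 'qvel': array([ 6.34031884e-04,  1.73540984e-03,  4.57515394e-03, -2.47410316e-05,
       -6.50563524e-04, -5.70071099e-05]), 'joint_efforts': array([-1.57030863e-03, -6.46888876e+01, -2.47154725e+01,  7.48535735e-02,
       -7.09333993e-02,  9.75981820e-04]), 'eef_pos': array([524.56420023, 227.77987118, 208.72994733]), 'tcp_rot': array([ 3.13442451e+00, -7.07823697e-04,  1.84588554e+00]), 'contact_force': array([-0.8360301 ,  0.24164772, -5.83365302]), 'wrist_torque': array([-0.10100172, -0.09736607,  0.0316273 ]), 'opening': 0.2832480123851902}
[-0.2094659  -0.54617357 -6.08723184] [-0.10418327  0.0030972  -0.00275977]
[ 0.51288512 -0.70793007 -6.35767191] [-0.10783185 -0.06668854  0.02472986]
[-0.3952723   0.16944639 -5.97195957] [-0.04294887 -0.00398222  0.04263789]
[ 0.31316182 -0.14170562 -6.26533795] [-0.10065154 -0.01749243  0.03235028]
```

View pics/l1.png

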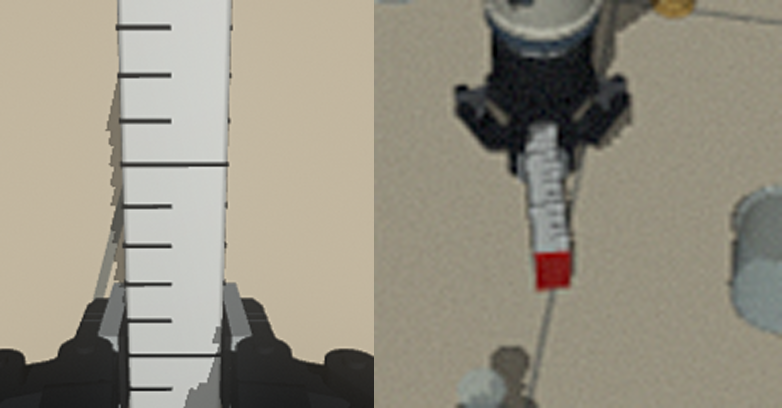

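The wrist crop shows the ticks evenly spaced with the bar held; the side crop shows the red end at side px ≈(250,266). The torque points to a balance point towards red. I'll average more readings and measure the tilt.

```bash
cat >> h.py <<'E'
def avg(n=25):
    F=[];T=[]
    for i in range(n):
        grab_frame("side");s=sense();F.append(s['contact_force']);T.append(s['wrist_torque'])
    F=np.array(F);T=np.array(T);y=s['tcp_rot'][2];t=T.mean(0);w=-F.mean(0)[2]
    print("clock",s['clock'],"pos",s['eef_pos'].round(1),s['tcp_rot'].round(4),"F",F.mean(0).round(2),"T",t.round(4),"sd",T.std(0).round(3))
    # offset r=(x,y): T=r x (0,0,-w)=(-w*ry, w*rx)
    r=np.array([t[1],-t[0]])/w*1000; print("offset along tool x %.1f, lateral %.1f"%(r@[np.cos(y),np.sin(y)],r@[np.sin(y),-np.cos(y)]))
def red(name,f):
    hsv=cv2.cvtColor(f,cv2.COLOR_BGR2HSV);k=cv2.inRange(hsv,np.array((0,150,60)),np.array((8,255,255)))|cv2.inRange(hsv,np.array((174,150,60)),np.array((180,255,255)))
    n,l,st,c=cv2.connectedComponentsWithStats(k);i=1+np.argmax(st[1:,4]);return st[i],c[i]
E
python3 - <<'E'
from h import *
avg(25)
m=camera_model("wrist");f=grab_frame("wrist");st,c=red("w",f);print(st,c)
s=sense();e=s['eef_pos'];y=s['tcp_rot'][2];d=np.array([np.cos(y),np.sin(y),0])
for a in np.radians([0,2,4,6,8,10,12,15]):  # red end down
    # top edge of end face, pivot at grasp pt; top 14-? above
    piv=e-[0,0,155];top=48-40+16 if 0 else 13
    E=piv+d*(100*np.cos(a)+top*np.sin(a))+np.array([0,0,-100*np.sin(a)+top*np.cos(a)])
    print(np.degrees(a).round(),np.round(proj(m,E),1))
E
```

```text
clock 5.25 pos [524.6 227.8 208.8] [ 3.1344e+00 -7.0000e-04  1.8459e+00] F [-0.01 -0.06 -6.04] T [-0.1186 -0.0185  0.004 ] sd [0.03 0.03 0.03]
offset along tool x 19.7, lateral 2.4
[ 215   14   75   20 1397] [251.84180387  22.96635648]
0.0 [249.6  13. ]
2.0 [249.6  15. ]
4.0 [249.6  17.3]
6.0 [249.6  19.8]
8.0 [249.6  22.5]
10.0 [249.7  25.4]
12.0 [249.7  28.5]
15.0 [249.7  33.3]
```

The bar is level (red edge at row 14 against 13 predicted for level). Torque puts the balance point about 20 mm towards red. I'll set it down, regrip there lightly and test.

Request:
{"method": "step_arm", "body": {"commands": [[[0,0,8],0,0],[[0,0,8],0,0],[[0,0,7],0,0],[[0,0,1],0,0],[[0,0,0],0,0.6],[[0,0,0],0,0.6],[[0,0,0],0,0.6],[[20,0,0],0,0.6],[[0,0,0],0,0.6]]}}

```text
clock: 6.42
eef_pos: [520.5, 248.9, 184.6]
tcp_rot: [3.131, -0.001, 1.845]
contact_force: [0.4, 0.6, -0.6]
opening: 0.605
```

Request:
{"method": "step_arm", "body": {"commands": [[[0,0,1],0,0],[[0,0,0],0,0],[[0,0,0],0,0],[[0,0,0],0,0],[[0,0,-8],0,0],[[0,0,-8],0,0],[[0,0,-8],0,0],[[0,0,0],0,0],[[0,0,0],0,0],[[0,0,0],0,0]], "force": 20}}

```text
clock: 7.68
eef_pos: [519.0, 248.3, 208.0]
tcp_rot: [3.134, -0.001, 1.845]
contact_force: [0.3, -0.8, -6.0]
opening: 0.291
```

Run:
```python
from h import *
avg(30)
m=camera_model("wrist");f=grab_frame("wrist");st,c=red("w",f);print(st,c)
s=sense();e=s['eef_pos'];y=s['tcp_rot'][2];d=np.array([np.cos(y),np.sin(y),0])
for a in np.radians([-4,-2,0,2,4,6,8]):
    piv=e-[0,0,155];top=13;L=79
    E=piv+d*(L*np.cos(a)+top*np.sin(a))+np.array([0,0,-L*np.sin(a)+top*np.cos(a)])
    print(np.degrees(a).round(),np.round(proj(m,E),1))
```

```text
clock 9.175 pos [519.1 248.4 208.1] [ 3.1341e+00 -9.0000e-04  1.8455e+00] F [-0.03  0.07 -6.07] T [ 0.0093  0.0166 -0.0067] sd [0.032 0.029 0.028]
offset along tool x -2.2, lateral 2.2
[ 218   81   70   18 1128] [252.55762411  89.45478723]
-4.0 [249.6  80. ]
-2.0 [249.6  79. ]
0.0 [249.6  78.4]
2.0 [249.6  78. ]
4.0 [249.6  78. ]
6.0 [249.6  78.2]
8.0 [249.7  78.7]
```

Held with a light grip, the bar comes up level (torque offset −2 mm). Both lifts put the balance point at about +19.5 mm towards red. I'll firm the grip and carry it to a spot where the wrist camera sees the fulcrum.

Request:
{"method": "step_arm", "body": {"commands": [[[0,0,0],0,0],[[0,0,0],0,0],[[0,0,-30],0,0],[[0,0,-45],0,0],[[0,0,-45],0,0],[[0,0,-40],0,0],[[0,0,-10],0,0]], "force": 60}}

```text
clock: 10.1
eef_pos: [517.2, 247.6, 381.1]
tcp_rot: [3.138, -0.0, 1.845]
contact_force: [0.3, -0.1, -6.1]
opening: 0.282
```

Request:
{"method": "step_arm", "body": {"commands": [[[-20,-4,0],0,0],[[-40,-7,0],0,0],[[-46,-7,0],0,0],[[-46,-7,0],0,0],[[-46,-7,0],0,0],[[-46,-7,0],0,0],[[-46,-7,0],0,0],[[-46,-7,0],0,0],[[-46,-7,0],0,0],[[-40,-7,0],0,0],[[-24,-4,0],0,0],[[-12,-2,0],0,0],[[0,0,0],0,0],[[0,0,0],0.15,0],[[0,0,0],0.12,0],[[0,0,0],0,0]]}}

```text
clock: 12.1
eef_pos: [560.1, -233.8, 352.8]
tcp_rot: [-3.106, -0.006, 1.569]
contact_force: [-0.1, -0.7, -6.6]
opening: 0.282
```

Run:
```python
from h import *
import pickle
m=camera_model("wrist");f=grab_frame("wrist");cv2.imwrite("pics/w2.png",f);pickle.dump(m,open("m2.pkl","wb"))
s=sense();print(s['clock'],s['eef_pos'],s['tcp_rot'],s['contact_force'])
```

```text
12.15 [ 560.10766084 -233.78348854  352.79226215] [-3.10603401 -0.00563589  1.57088137] [-0.01042092  0.05930988 -6.67462204]
```

View pics/w2.png

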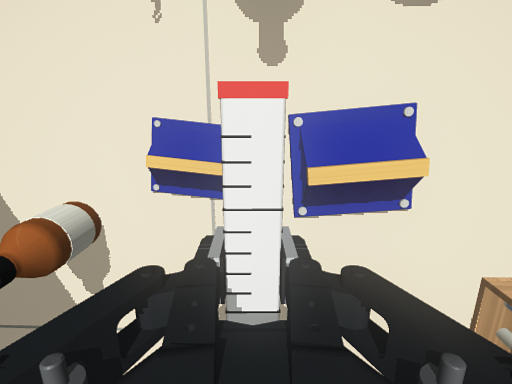

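The wrist view shows the small fulcrum left of the bar: base corners ≈(153,118) and (152,193), brass strip from (147,161) running under the bar at (222,170). Zooming in.

Run:
```python
from h import *
f=cv2.imread("pics/w2.png");cv2.imwrite("pics/c2.png",crop(f,135,105,100,100,6))
b=cv2.imread("pics/side0.png");si=camera_model("side")
P=px(si,274,155.2,40),px(si,293.5,158.2,40);print(P)
```

```text
(array([ 515.7, -212.4,   40. ]), array([ 436.3, -209.1,   40. ]))
```

View pics/c2.png

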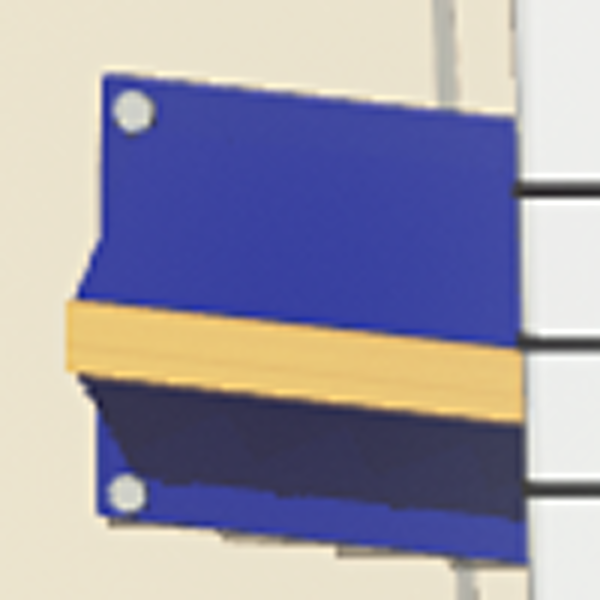

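Run:
```python
from h import *
import pickle
m=pickle.load(open("m2.pkl","rb"));q=lambda u,v,z:px(m,135+u/6,105+v/6,z)
a,b,c,d=[q(*p,40) for p in((66,300),(66,371),(520,348),(522,422))];print(a,b,c,d)
L=(a+b)/2;R=(c+d)/2;u=(R-L)/np.linalg.norm(R-L)
# edge line fit & centre
e=-u;print("strip end",L,"dir",e,np.arctan2(e[1],e[0]),"width",abs(np.cross(u,b-a)))
sgn=1;C=L+u*40;print("centre",C)
# base corners z=5
k1,k2=q(103,73,5),q(98,515,5);print("base corners",k1,k2,np.linalg.norm(k1-k2),"-> centre",(k1+k2)/2+u*48)
# where does grasp point/TCP lie, base axis through tool
s=sense();from scipy.spatial.transform import Rotation as Ro
Rm=Ro.from_euler('xyz',s['tcp_rot']).as_matrix();print("tool",Rm.round(4).tolist(),"grasp",s['eef_pos']+Rm[:,2]*155)
f=cv2.imread("pics/w2.png");print(red("w",f))
```

```text
[ 442.7 -206.6   40. ] [ 441.5 -218.6   40. ] [ 518.6 -214.3   40. ] [ 518.6 -226.9   40. ]
strip end [ 442.1 -212.6   40. ] dir [-0.99457646  0.104008   -0.        ] 3.0373962183271592 width [ 0.          0.         12.05972713]
centre [ 481.88305844 -216.76031984   40.        ]
base corners [ 439.1 -170.4    5. ] [ 430.3 -253.4    5. ] 83.46520233007287 -> centre [ 482.43967013 -216.8923838     5.        ]
tool [[-0.0001, 0.9994, -0.0356], [1.0, 0.0003, 0.0056], [0.0056, -0.0356, -0.9994]] grasp [ 554.59715774 -232.9109505   197.89270426]
(array([ 218,   82,   70,   17, 1120], dtype=int32), array([252.49910714,  89.50178571]))
```

The wrist fit checks out: strip 12.06 mm wide, base side 83.5 mm, centre ≈(482,−217), bar yaw wanted 1.467. Moving over it.

Request:
{"method": "step_arm", "body": {"commands": [[[0,0,0],0.05,0],[[0,0,0],0.05,0],[[2,-14,0],0,0],[[2,-15,0],0,0],[[2,-15,0],0,0],[[2,-15,0],0,0],[[2,-15,0],0,0],[[0,0,0],0,0]]}}

```text
clock: 13.15
eef_pos: [480.6, -213.2, 355.4]
tcp_rot: [-3.104, -0.003, 1.484]
contact_force: [-0.3, 0.1, -6.5]
opening: 0.283
```

```bash
cat > g.py <<'E'
from h import *
from scipy.spatial.transform import Rotation as Ro
s=sense();R=Ro.from_euler('xyz',s['tcp_rot']).as_matrix();g=s['eef_pos']+R[:,2]*155
T=np.array([482,-216.8,g[2]])
c=g-2*R[:,0];print(s['clock'],s['eef_pos'].round(1),s['tcp_rot'].round(3),"grasp",g.round(1),"tool shift",(R.T@(T-c)).round(1),"turn",s['tcp_rot'][2]-1.467,s['contact_force'].round(1))
E
python3 g.py
```

```text
13.15 [ 480.6 -213.2  355.4] [-3.104e+00 -3.000e-03  1.484e+00] grasp [ 474.9 -212.2  200.5] tool shift [-1.9  7.5 -0.3] turn 0.016894593797592172 [-0.3  0.1 -6.5]
```

Request:
{"method": "step_arm", "body": {"commands": [[[-1,4,25],0.015,0],[[-1,4,30],0,0],[[0,4,30],0,0],[[0,0,20],0,0],[[0,0,10],0,0],[[0,0,0],0,0]]}}

```text
clock: 13.9
eef_pos: [491.6, -217.3, 239.1]
tcp_rot: [-3.113, -0.0, 1.468]
contact_force: [-0.1, 0.1, -6.5]
opening: 0.284
```

```bash
python3 g.py
```

```text
13.9 [ 491.6 -217.3  239.1] [-3.113 -0.     1.468] grasp [ 487.2 -216.8   84.2] tool shift [ 1.5 -5.1  0.1] turn 0.001321007789427675 [-0.1  0.1 -6.5]
```

Request:
{"method": "step_arm", "body": {"commands": [[[1.5,-4,4],0,0],[[0,0,4],0,0],[[0,0,3],0,0],[[0,0,0],0,0]]}}

```text
clock: 14.4
eef_pos: [488.2, -215.7, 229.7]
tcp_rot: [-3.116, 0.001, 1.468]
contact_force: [0.6, 0.3, -6.4]
opening: 0.279
```

```bash
python3 g.py
python3 - <<'E'
from h import *
f=grab_frame("side");g=grab_frame("scene");cv2.imwrite("pics/p1.png",np.vstack([crop(f,230,110,100,70,5),crop(g,160,120,100,70,5)]))
E
```

```text
14.4 [ 488.2 -215.7  229.7] [-3.116e+00  1.000e-03  1.468e+00] grasp [ 484.2 -215.5   74.8] tool shift [ 0.4 -2.1  0.1] turn 0.0012797057088111963 [ 0.6  0.3 -6.4]
```

View pics/p1.png

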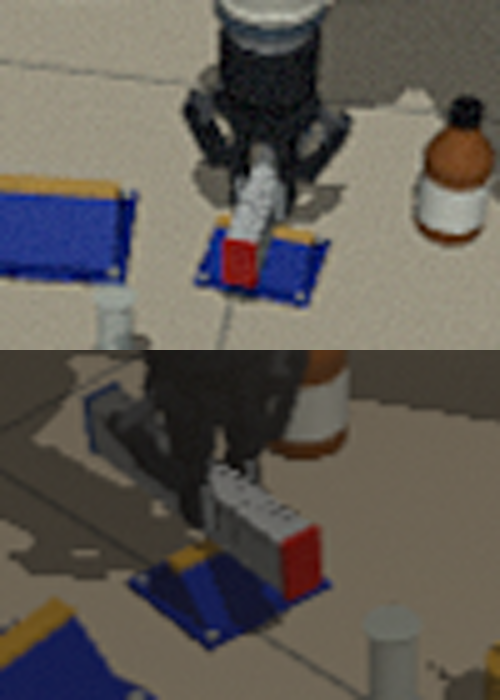

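The picture shows the bar held level just above the small fulcrum's brass strip, crosswise, with its red end at side px ≈(278,162). Lowering to touch.

Request:
{"method": "step_arm", "body": {"commands": [[[0,-2,2],0,0],[[0,0,2],0,0],[[0,0,0],0,0]]}}

```text
clock: 14.88
eef_pos: [486.1, -215.6, 225.9]
tcp_rot: [-3.117, 0.001, 1.468]
contact_force: [0.1, 0.3, -6.1]
opening: 0.278
```

Request:
{"method": "step_arm", "body": {"commands": [[[0,0,1.5],0,0],[[0,0,0],0,0]]}}

```text
clock: 15.12
eef_pos: [486.1, -215.6, 224.2]
tcp_rot: [-3.117, 0.001, 1.468]
contact_force: [0.8, -1.1, -5.6]
opening: 0.283
```

```bash
python3 g.py
```

```text
15.125 [ 486.1 -215.6  224.2] [-3.117e+00  1.000e-03  1.468e+00] grasp [ 482.3 -215.4   69.3] tool shift [ 0.6 -0.1  0. ] turn 0.001287751271872306 [ 0.8 -1.1 -5.6]
```

Request:
{"method": "step_arm", "body": {"commands": [[[0.5,0,1],0,0],[[0,0,0],0,0]]}}

```text
clock: 15.38
eef_pos: [486.3, -215.4, 223.9]
tcp_rot: [-3.117, 0.002, 1.468]
contact_force: [-1.0, -0.1, -4.7]
opening: 0.282
```

Request:
{"method": "step_arm", "body": {"commands": [[[0,0,1],0,0],[[0,0,0],0,0]]}}

```text
clock: 15.62
eef_pos: [486.3, -215.4, 223.8]
tcp_rot: [-3.117, 0.002, 1.468]
contact_force: [-0.7, 0.2, -5.4]
opening: 0.28
```

```bash
python3 g.py; python3 -c "
from h import *
avg(10)"
```

```text
15.625 [ 486.3 -215.4  223.8] [-3.117e+00  2.000e-03  1.468e+00] grasp [ 482.5 -215.2   68.9] tool shift [ 0.4 -0.3  0. ] turn 0.0014991137671933608 [-0.7  0.2 -5.4]
clock 16.125 pos [ 486.3 -215.4  223.7] [-3.1172e+00  1.8000e-03  1.4685e+00] F [-3.02  0.66  3.1 ] T [ 0.1036  0.4043 -0.0015] sd [0.043 0.055 0.023]
offset along tool x 20.0, lateral -133.3
```

Touching: support ≈9 N, acting within a few mm of the balance point. Releasing gently.

Request:
{"method": "step_arm", "body": {"commands": [[[0,0,0],0,0.27],[[0,0,0],0,0.3],[[0,0,0],0,0.32],[[0,0,0],0,0.34],[[0,0,0],0,0.36],[[0,0,0],0,0.38],[[0,0,0],0,0.4]], "force": 20}}

```text
clock: 17.0
eef_pos: [487.3, -215.7, 223.7]
tcp_rot: [-3.12, 0.003, 1.468]
contact_force: [0.9, 0.1, 0.5]
opening: 0.399
```

```bash
python3 g.py
python3 - <<'E'
from h import *
f=grab_frame("side");g=grab_frame("scene");cv2.imwrite("pics/p2.png",np.vstack([crop(f,230,110,100,70,5),crop(g,160,120,100,70,5)]))
w=grab_frame("wrist");print(red("w",w))
E
```

```text
17.0 [ 487.3 -215.7  223.7] [-3.120e+00  3.000e-03  1.468e+00] grasp [ 483.9 -215.8   68.8] tool shift [ 0.8 -1.8  0. ] turn 0.0014499939617858004 [0.9 0.1 0.5]
(array([ 211,   81,   70,   17, 1190], dtype=int32), array([245.5,  89. ]))
```

View pics/p2.png

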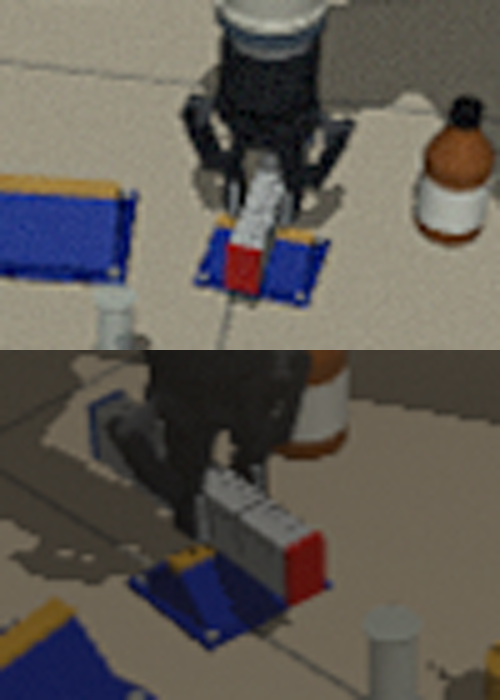

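The bar is free in the slightly open jaws and still level (wrist red row 81, unchanged). Opening fully and retreating upward.

Request:
{"method": "step_arm", "body": {"commands": [[[0,0,0],0,0.6],[[0,0,0],0,0.8],[[0,0,0],0,0.9],[[0,0,-10],0,0.9],[[0,0,-20],0,0.9],[[0,0,-40],0,0.9],[[0,0,-50],0,0.9],[[0,0,-40],0,0.9],[[0,0,0],0,0.9],[[0,0,0],0,0.9]]}}

```text
clock: 18.4
eef_pos: [490.4, -215.4, 391.7]
tcp_rot: [-3.121, 0.003, 1.468]
contact_force: [-0.7, -0.2, -0.6]
opening: 0.9
```

Run:
```python
from h import *
m=camera_model("wrist");w=grab_frame("wrist");s=sense();print(s['clock'],s['eef_pos'],s['contact_force'])
a=red("w",w);f=grab_frame("side");b=red("s",f);g=grab_frame("scene");print(a,b)
for i in range(10):grab_frame("side")
print(red("s",grab_frame("side")),red("w",grab_frame("wrist")))
p,q=px(m,a[1][0],a[0][1],80),0
hsv=cv2.cvtColor(w,cv2.COLOR_BGR2HSV)
cv2.imwrite("pics/p3.png",np.hstack([cv2.resize(w,(400,300)),np.vstack([crop(f,230,110,100,70,3.2),crop(g,160,120,100,70,3.2)])[:300]]))
```

```text
18.45 [ 490.49805033 -215.50445344  391.62785378] [0.63021116 0.27819818 0.27551151]
(array([237, 100,  27,   6, 162], dtype=int32), array([250. , 102.5])) (array([275, 159,   7,   9,  53], dtype=int32), array([278.28301887, 163.26415094]))
(array([275, 159,   7,   9,  54], dtype=int32), array([278.22222222, 163.27777778])) (array([236, 100,  28,   6, 166], dtype=int32), array([249.5       , 102.53012048]))
```

View pics/p3.png

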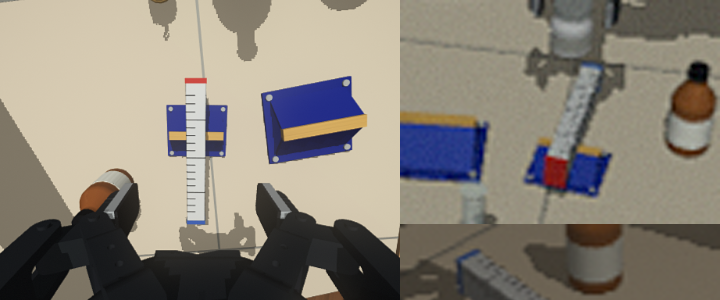

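The bar lies across the small fulcrum and is steady (side red centroid constant at (278,163)). One numeric level check, then hand in if it holds.

Run:
```python
from h import *
m=camera_model("wrist");w=grab_frame("wrist")
st,_=red("w",w)
hsv=cv2.cvtColor(w,cv2.COLOR_BGR2HSV)[:300,235:268]
ys,xs=np.nonzero(cv2.inRange(hsv,np.array((105,120,60)),np.array((130,255,255)))[240:]);vb=ys.max()+241;ub=xs.mean()+235
r=px(m,st[0]+st[2]/2,st[1],80);b=px(m,ub,vb,80);d=(r-b)/np.linalg.norm(r-b);mid=(r+b)/2
print("blue px",ub,vb,r,b,"len",np.linalg.norm(r-b),"mid",mid,"yaw",np.arctan2(d[1],d[0]),"strip along bar",(np.array([482,-216.8,80])-mid)@d)
C=mid
for t in np.radians([-10,-3,0,3,10]):
    D=d*np.cos(t)+np.array([0,0,-np.sin(t)]);print(np.degrees(t),[np.round(proj(m,np.array([*(C+d*19.5)[:2],80])+D*L),1) for L in(80.5,-119.5)])
if abs(np.linalg.norm(r-b)-200)<4: sign_off();print("signed")
```

```text
blue px 249.49019607843138 287 [ 490.3 -138.3   80. ] [ 468.9 -337.8   80. ] len 200.64448659257997 mid [ 479.6  -238.05   80.  ] yaw 1.463936764726551 strip along bar 21.38476403148112
-10.0 [array([249.5, 101.2]), array([250.1, 275.1])]
-3.0000000000000004 [array([249.9, 100.3]), array([249.7, 283.4])]
0.0 [array([250. , 100.3]), array([249.5, 286.7])]
3.0000000000000004 [array([250.1, 100.6]), array([249.4, 289.9])]
10.0 [array([250.4, 102.1]), array([248.9, 296.9])]
the job is handed in; nothing more can be done
signed
```

The bar is resting level across the smaller fulcrum, released, and I handed the job in at about 19 s. The tool reports no verdict.

- **Finding the balance point:** I lifted the bar at its middle with a firm grip, and the wrist torque put the balance point about 20 mm towards the red end. I set it down, regripped near there with 20 N, and it came up level. The second reading put the balance point 19.4 mm towards red. Both lifts held the bar clear of the bench for over half a second.
- **Placing:** I set it down on the strip, opened the fingers and backed off upward.
- **Last checks:**
  - The bar measures 200.6 mm long assuming it is level; its blue end is at row 287 against 286.7 predicted for level, where 3° of tilt would move it about 3 rows.
  - Its yaw is 1.464 rad against 1.467 rad wanted.
  - The strip centre is 21.4 mm from the bar's middle, about 2 mm from the balance point and inside the strip's 6 mm half-width.
  - The red end did not move over about half a second of pictures, and the arm reads almost no contact force.
- **Disagreements:**
  - The side camera put the fulcrum about 6 mm from the wrist camera's fix, with a similar offset on the bar. I used the wrist fix.
  - The tool picked up about 2° of sideways tilt in transit; the bar settled when released.
- **Not checked:** I did not measure whether the other ware had moved. No contact with it showed in the forces or pictures.

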